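# Run-free check of the yarn-sample turntable

### The arm

A 7-joint arm with a two-finger parallel gripper is mounted at the origin on a cart in front of the work surface, level with it; the furniture and walls round the work are solid. World frame = base frame: x ahead of the robot, y to its left, z up, the work surface at z = 0. Lengths are in mm, angles in degrees, forces in N, time in s.
With the tool pointing down it reaches from about 400 to 875 mm from the base axis. Payload 4.4 kg.
Tool frame: the origin (TCP) lies midway between the tips of the shut fingers; the grasp point (between the pads) lies arm.pinch_z behind it (arm.pinch_z is the distance from the TCP to the grasp point, in mm); z points along the fingers, y is the line along which they close (so a half turn about z gives the same grasp; the last joint's range is limited). The gripper opens to 85 mm and grips with 20 to 120 N. Pads are 22 mm wide; open, the fingers measure 114 mm over their backs; the gripper's body (76 mm by 85 mm) begins 54 mm behind the grasp point. The pads swing forward as they close: fully open they stand 13 mm farther back than shut.
Start: joints at [-75.046, 36.005, 2.206, 86.941, -1.547, 57.084, -1.146], TCP at [208.636, 615.621, 231.313] pointing down, gripper open.
Joint ranges: [-175.42, 175.42], [-21.48, 121.26], [-71.46, 75.88], [10.55, 141.38], [-63.04, 243.04], [13.31, 113.54], [-168.57, 168.57]. Speed limits (degrees/s): [147.25, 147.25, 180, 180, 180, 180, 180].

### API

Orientations are given as [roll, pitch, yaw] about the fixed x, y, z axes, in that order (R = Rz(yaw) Ry(pitch) Rx(roll)).
In Python, from plant import arm gives the robot as it stands.
- The arm moves only by the tool servo_tool, never from a script. Its argument "moves" is a list of rows, each a list of 7 numbers: the shift along the tool's x, y, z in cm, then the turn, a rotation vector about the tool's x, y, z in rad, then the closure in counts, from 0 (fully open) to 255 (shut). A call has 1 to 20 rows; each row shifts and turns the commanded pose from where the row before left it, along the tool's axes as they then stand; what a row does not reach is not made up. A row lasts 1/12 s, in which the tool goes at most 41.7 mm and 7.16 degrees, less where a joint would pass 70% of its speed; a pose out of reach is approached as far as the arm can. A call with a gripper value outside its range is refused whole. The fingers move at their own pace and stop on an object; "grip_force" is the grip in N (left out, the last holds). Time passes only in rows, so rows that do not move let the fingers close. It gives the time, the measured TCP pose, the force, the opening and the grip force at its end, in the units of the state.
- arm.state(): the state, without advancing time (a new reading comes with each control period).
- arm.read_camera(name): name is "side" or "top"; returns the picture (400x640x3 uint8, blue, green, red); there is no depth.
- arm.camera_params(name): a dict with "camera_matrix" (3x3 intrinsics, pixels), "cam_to_world" (4x4, takes a point from camera to world coordinates). Camera axes: x right, y down, z forward; pixel columns grow to the right and rows downward; lengths in mm; the calibration is good to about 2 mm. A picture is of the moment at which its call begins. camera_params takes no time and is no camera call.
- arm.hand_in(): hands the job in; it is judged then, once.
The state is a dict: "clock": time; "joint_pos": joint angles; "qd": joint speeds; "joint_torque": joint torques, N m; "position": TCP position; "orientation": TCP orientation; "contact_force": force on the tool from outside, world axes, zero at the start; "moment": the same for the moment, N m; "gripper_width": finger opening in mm; "finger_force": force on a finger pad.
Only numpy, scipy, OpenCV 4.12 (cv2) and the standard library are available. Lean on these libraries where they do the work, as an engineer would, in place of code of your own. Each camera call takes 0.05 s, during which the arm holds its last target. There are 200 camera calls.

### The job

Check that the sample turntable runs freely: flick one of its pegs with the fingers so that it spins, and let it run on untouched at a fair pace for at least two seconds. While it is still turning, brake it with a fingertip pressed down on its flat outer band, so that it stops with the black line between the two posts of the gate, and finish while still holding it there with the fingertip on the band. Touch the band only to brake, do not hold the turntable stopped with the line anywhere else, and leave the things standing round about alone.

Things in the scene. Friction and masses are not known exactly. Their poses are not given: they have to be found in the camera images.
- stand: Fixed grey stand, round foot 176 mm across; origin on the worktop on the turntable's upright axis, z up. A tab on its -x side carries the gate: two upright steel posts 8 mm thick, tops 60 mm above the worktop, at x = -110 mm, y = +31 and -31 mm in this frame, 54 mm clear between them. Stands at another place and turn each time.
- wheel: Aluminium hub plate 104 mm across, top 52 mm above the worktop, turning freely and endlessly either way about the upright axis; origin on the axis at worktop height, axes turn with it. Three steel pegs 10 mm thick, tops at 72 mm, stand 40 mm from the axis at its +x, +y and -y, a taller thicker one (tall_peg) at its -x. A cap 24 mm across, top at 56 mm, is in the middle.
- band: White brake disc under the hub plate, turning with it: 190 mm across, top at 46 mm, so a flat band from 52 to 95 mm from the axis is bare. Sprung: gives up to 6 mm downward, half a newton to start, 2.5 N fully down; such a press stops the turntable in about 0.1 s. A 6 mm black line crosses the band at its -x, from tall peg to rim. Origin and axes as wheel.
- mark (a point): Outer end of the black line, on the band's top at the rim, 95 mm from the axis. The line is between the posts when this point is on the gate's side and within 26 mm of the gate's middle line, sideways.
- tall_peg (a point): Middle of the top of the tall thick peg: 16 mm thick, top 80 mm above the worktop, 40 mm from the axis, in line with the black line. Only a light bearing drag slows the turntable: it loses about 0.2 rad/s each second and from 2 rad/s runs on for over ten seconds (its weight varies somewhat).
- gate (a point): Midway between the tops of the two gate posts, 60 mm above the worktop, 110 mm from the axis. Surroundings: a yarn reel machine up to 480 mm high fills the worktop to the left (y over 0) beyond x = 0.5 m; a balance 210 mm high stands behind the turntable (x over 0.69, y -0.37 to -0.17 m).
- spool_a: Bystander: flanged sewing spool with a wide white flange, 46 mm across, 42 mm high, loose, about 150 mm from the turntable's axis; origin at the middle of its underside. To be left alone.
- weight_50: Bystander: small knobbed balance weight, 24 mm across, 30 mm high, loose, about 150 mm from the turntable's axis; origin at the middle of its underside. To be left alone.
- label_box: Bystander: small carton 43x67x49 mm, loose, behind and to the left of the turntable; origin at the middle of its underside. To be left alone.
- tape_roll: Bystander: roll of tape lying flat, 67 mm across, 19 mm high, loose, left of the turntable; origin at the middle of its underside. To be left alone.
- clamp_block: Bystander: small aluminium clamp block 23x40x32 mm with a thumb screw, loose, left of the turntable; origin at the middle of its underside. To be left alone.

How it is judged (in metres and radians):
On the way, in this order (a step that is already met when the one before it is completed fails the run):
1. the flicked turntable runs on untouched, faster than 0.4 rad/s, for 1.8 s (angular speed of wheel above 0.4 rad/s and contact force between each of the arm, the fingers and wheel below 0.02 N), for 1.8 s.
2. a finger presses on the band while the turntable is still turning (over 0.1 rad/s) (contact force between the fingers and band above 0.1 N and angular speed of wheel above 0.1 rad/s).
At the end, for the whole second after the job is handed in: The turntable stands still (under 0.05 rad/s) with the outer end of the black line within 26 mm of the gate's middle line, a finger still presses on the band (over 0.3 N), and the bystanders are within 15 mm of where they stood (x of mark in the frame of stand below 0 m and y of mark in the frame of stand between -0.026 and 0.026 m and angular speed of wheel below 0.05 rad/s and contact force between the fingers and band above 0.3 N and distance of each of spool_a, weight_50, label_box, tape_roll, clamp_block from where it was at the start of the episode below 0.015 m); the arm keeps its last pose, push and grip.
It fails at once if the turntable held at rest by a finger on its band with the line outside the gate (by more than 3 mm) (contact force between the fingers and band above 0.3 N and angular speed of wheel below 0.02 rad/s and not (x of mark in the frame of stand below 0 m and y of mark in the frame of stand between -0.029 and 0.029 m)).
It fails at once if a bystander moved by more than 15 mm (distance of any of spool_a, weight_50, label_box, tape_roll, clamp_block from where it was at the start of the episode above 0.015 m).
It also fails if it takes over 72 s, if anything falls off the work surface, if the arm or the gripper's body presses on something with over 40 N, if the wrist force passes 120 N, or if a joint passes its speed limit or range.

## Working session

There is one attempt and no reset: what is moved stays moved. The work goes in short steps, Python scripts to look and compute and a tool call to move; the robot and the scene stay as the last step left them, time stands still between calls to the robot, and variables do not carry over. Pictures are saved under pics/ and viewed, at most 10 in all, crops included, and the job is handed in when it is done.

Besides the shell and the picture viewer there is one more tool, called as name(argument=value, ...), one argument or row to a line, values as JSON. servo_tool: Moves the arm, as the interface text tells. Its arguments: {"type":"object","properties":{"moves":{"type":"array"},"grip_force":{"type":"number"}},"required":["moves"]}

```bash
ls; mkdir -p pics; python3 - <<'E'
from plant import arm
import cv2,numpy as np
for n in("top","side"):
    p=arm.camera_params(n);print(n,p["camera_matrix"],np.round(p["cam_to_world"],3))
    cv2.imwrite(f"pics/{n}0.png",arm.read_camera(n))
s=arm.state();print(s,arm.pinch_z)
E
```

```text
pics
top [[440.84013192   0.         314.82969002]
 [  0.         440.84013192 200.25093078]
 [  0.           0.           1.        ]] [[ 1.500000e-02 -9.880000e-01  1.550000e-01  4.153530e+02]
 [-1.000000e+00 -1.200000e-02  2.200000e-02 -1.063110e+02]
 [-2.000000e-02 -1.560000e-01 -9.880000e-01  1.050247e+03]
 [ 0.000000e+00  0.000000e+00  0.000000e+00  1.000000e+00]]
side [[387.95310294   0.         318.68601953]
 [  0.         387.95310294 198.48453483]
 [  0.           0.           1.        ]] [[-7.14000e-01 -4.49000e-01  5.38000e-01  1.08669e+02]
 [-7.00000e-01  4.55000e-01 -5.50000e-01  4.20047e+02]
 [ 2.00000e-03 -7.69000e-01 -6.39000e-01  6.57936e+02]
 [ 0.00000e+00  0.00000e+00  0.00000e+00  1.00000e+00]]
{'clock': 0.1, 'joint_pos': array([-75.04701066,  36.05343897,   2.20158762,  86.99112254,
        -1.5474698 ,  57.08479498,  -1.14638614]), 'qd': array([-0.0201365 , -0.12511791, -0.03277652, -0.21901917,  0.00709738,
       -0.05585692,  0.04057559]), 'joint_torque': array([ 2.52424070e-03, -5.64526141e+01,  1.23023551e+00, -1.93972671e+01,
        1.12576669e-02,  5.44898750e-03, -2.80533629e-05]), 'position': array([208.41997678, 615.07318694, 230.47793889]), 'orientation': array([-1.79900271e+02, -4.31235037e-05,  1.61277115e+02]), 'contact_force': array([-0.07679769,  0.03467979, -0.43953064]), 'moment': array([0.02441384, 0.02593341, 0.04413555]), 'finger_force': 0.0, 'gripper_width': 85.7221435361291} 18.700000000000003
```

View pics/top0.png

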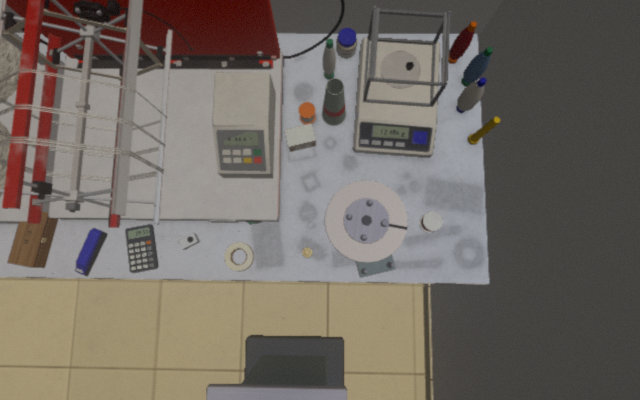

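View pics/side0.png

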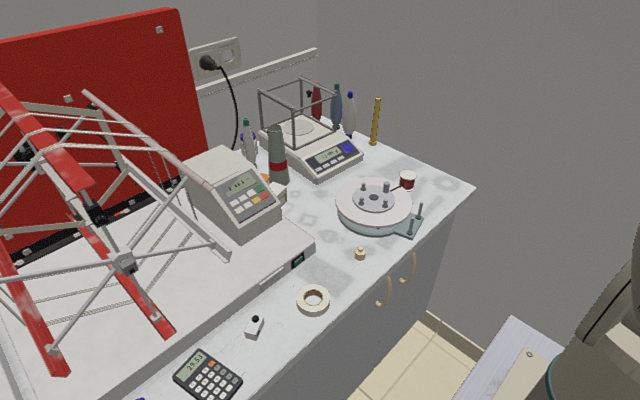

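The top view shows the turntable centred near (366,220), the black line pointing right at about (397,226), and the gate posts near (365,272) and (391,267). The spool is at (432,221) and the weight at (307,253). The side view agrees. Next I'll take a closer crop.

```bash
python3 - <<'E'
import cv2
i=cv2.imread("pics/top0.png")[172:284,295:445]
cv2.imwrite("pics/c.png",cv2.resize(i,None,fx=5,fy=5,interpolation=cv2.INTER_CUBIC))
E
cat > h.py <<'E'
from plant import arm
import numpy as np
def px2w(n,uv,z):
    p=arm.camera_params(n);K=p["camera_matrix"];T=p["cam_to_world"]
    d=T[:3,:3]@np.linalg.solve(K,[uv[0],uv[1],1.]);o=T[:3,3]
    return o+d*(z-o[2])/d[2]
def w2px(n,P):
    p=arm.camera_params(n);q=np.linalg.inv(p["cam_to_world"])@np.r_[P,1]
    q=p["camera_matrix"]@q[:3];return q[:2]/q[2]
E
```

```text
(no output)
```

View pics/c.png

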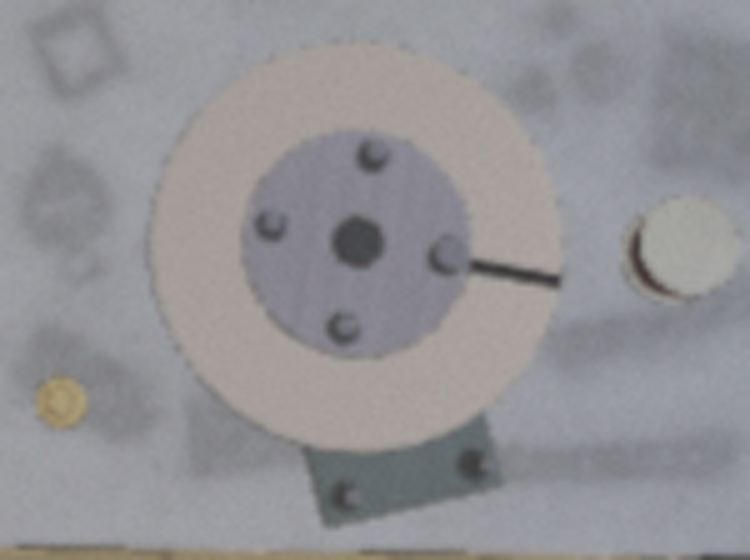

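The crop shows the disc centre at (355,247), the mark at (559,283) and the gate posts at (347,496) and (477,463), in crop pixels at 5x. The weight is at (61,401) and the spool flange at (688,246).

```bash
python3 - <<'E'
from h import *
f=lambda u,v:((u+.0)/5+295-.4,v/5+172-.4)
P={}
for n,u,v,z in [("disc",355,247,46),("cap",357,242,56),("L",150,247,46),("R",562,247,46),("mark",559,283,46),("p1",349,496,60),("p2",480,463,60),("weight",61,401,30),("spool",688,246,42),("tall",451,250,80),("pegN",374,152,72),("pegW",272,221,72),("pegS",345,325,72),("edge",350,552,0),("rightedge",487*5-295*5,0,0)]:
    P[n]=px2w("top",f(u,v),z);print(n,P[n].round(1))
c=P["disc"];g=(P["p1"]+P["p2"])/2
for n in P:
    d=(P[n]-c)[:2];print(n,np.hypot(*d).round(1),np.degrees(np.arctan2(d[1],d[0])).round(1))
d=(g-c)[:2];print("gate",g,np.hypot(*d),np.degrees(np.arctan2(d[1],d[0])))
print(w2px("top",[415,-106,0]))
E
```

```text
disc [ 526.8 -200.3   46. ]
cap [ 528.  -200.3   56. ]
L [ 525.6 -106.7   46. ]
R [ 528.1 -294.5   46. ]
mark [ 511.6 -292.9   46. ]
p1 [ 414.5 -196.    60. ]
p2 [ 429.8 -254.    60. ]
weight [455.6 -66.6  30. ]
spool [ 529.7 -352.6   42. ]
tall [ 522.3 -239.4   80. ]
pegN [ 566.8 -206.5   72. ]
pegW [ 535.1 -161.    72. ]
pegS [ 489.2 -193.4   72. ]
edge [ 388.6 -201.9    0. ]
rightedge [ 655.7 -496.9    0. ]
disc 0.0 0.0
cap 1.2 1.3
L 93.6 90.7
R 94.2 -89.3
mark 93.8 -99.4
p1 112.5 177.8
p2 110.9 -151.0
weight 151.5 118.0
spool 152.4 -88.9
tall 39.3 -96.7
pegN 40.5 -8.8
pegW 40.2 78.1
pegS 38.3 169.5
edge 138.3 -179.4
rightedge 323.4 -66.5
gate [ 422.1290714  -225.02720104   60.        ] 107.59151645963168 -166.72307135579155
[323.72741526 269.92758088]
```

servo_tool(
  moves=[
    [0,0,0,0,0,0.1244,255],
    [0,0,0,0,0,0.1244,255],
    [0,0,0,0,0,0.1244,255],
    [0,0,0,0,0,0.1244,255],
    [0,0,0,0,0,0.1244,255],
    [0,0,0,0,0,0.1244,255],
    [0,0,0,0,0,0.1244,255],
    [0,0,0,0,0,0.1244,255],
    [0,0,0,0,0,0.1244,255],
    [0,0,0,0,0,0.1244,255],
    [-3.56,1.39,0,0,0,0,255],
    [-3.56,1.39,0,0,0,0,255],
    [-3.56,1.39,0,0,0,0,255],
    [-3.56,1.39,0,0,0,0,255],
    [-3.56,1.39,0,0,0,0,255],
    [-3.56,1.39,0,0,0,0,255],
    [-3.56,1.39,0,0,0,0,255],
    [-3.56,1.39,0,0,0,0,255],
  ],
)

```text
clock: 1.6
position: [319.9, 329.0, 231.2]
orientation: [-180.0, 0.0, 90.0]
contact_force: [0.8, -0.5, -0.3]
gripper_width: -0.0
finger_force: 0.0
```

servo_tool(
  moves=[
    [-3.67,1.11,0,0,0,0,255],
    [-3.67,1.11,0,0,0,0,255],
    [-3.67,1.11,0,0,0,0,255],
    [-3.67,1.11,0,0,0,0,255],
    [-3.67,1.11,0,0,0,0,255],
    [-3.67,1.11,0,0,0,0,255],
    [-3.67,1.11,0,0,0,0,255],
    [-3.67,1.11,0,0,0,0,255],
    [-3.67,1.11,0,0,0,0,255],
    [-3.37,0.86,0,0,0,0,255],
    [-3.37,0.86,0,0,0,0,255],
    [-3.37,0.86,0,0,0,0,255],
    [-3.37,0.86,0,0,0,0,255],
    [-3.37,0.86,0,0,0,0,255],
    [-3.37,0.86,0,0,0,0,255],
    [-3.37,0.86,0,0,0,0,255],
    [0,0,3,0,0,0,255],
    [0,0,3,0,0,0,255],
    [0,0,3,0,0,0,255],
    [0,0,2,0,0,0,255],
  ],
)

```text
clock: 3.27
position: [478.5, -234.8, 118.6]
orientation: [-179.8, -0.1, 90.0]
contact_force: [0.3, -0.2, 0.6]
gripper_width: -0.1
finger_force: 0.0
```

```bash
python3 - <<'E'
from h import *
import cv2
t=arm.read_camera("top");s=arm.read_camera("side")
a=cv2.resize(t[150:290,290:460],(400,330));b=cv2.resize(s[150:260,310:450],(400,330))
p=arm.state()["position"];print(p,w2px("top",p),w2px("side",p))
cv2.imwrite("pics/d.png",np.hstack([a,b]))
E
```

```text
[ 477.41561477 -233.99593541  118.09889005] [384.91686588 240.83977584] [401.92919488 177.86575917]
```

View pics/d.png

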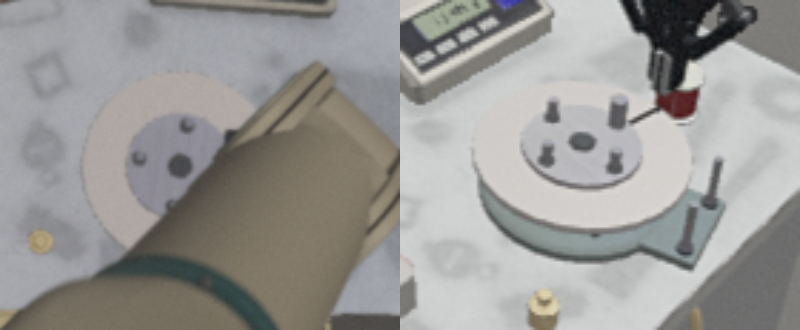

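The side view shows the whole wheel, with the tall peg at crop (618,110) and the fingertip beside it at (663,85), where it was predicted. I'll build a line tracker on the side camera before flicking.

```bash
cat >> h.py <<'E'
import cv2
C=np.array([527.5,-200.5]);GATE=-166.6
def track(n="side",verbose=0):
    """angle (deg) of the darkest radial line on the band, and its contrast"""
    img=cv2.cvtColor(arm.read_camera(n),cv2.COLOR_BGR2GRAY);t=arm.state()["clock"]
    a=np.arange(-180,180,1.);r=np.arange(64,92,3.)
    uv=np.array([[w2px(n,[C[0]+q*np.cos(b),C[1]+q*np.sin(b),46.]) for q in r] for b in np.radians(a)]).astype(np.float32)
    s=cv2.remap(img,uv[...,0],uv[...,1],cv2.INTER_LINEAR).astype(float)
    m=np.median(s,1);ok=(a>-30)|(a<-125)   # tool hides the right side
    w=np.clip(np.median(m)-m-25,0,None)*ok
    if w.max()<8: return t,None,0
    k=np.argmax(w);d=(a-a[k]+180)%360-180;w=w*(abs(d)<8)
    return t,(a[k]+(w*d).sum()/w.sum()+180)%360-180,w.max()
E
python3 - <<'E'
import h,numpy as np
print(h.track())
img=h.arm.read_camera("side");g=img.mean(2)
for n in("side",):
  for b in range(-180,180,15):
    v=[g[tuple(np.round(h.w2px(n,[h.C[0]+q*np.cos(np.radians(b)),h.C[1]+q*np.sin(np.radians(b)),46.])[::-1]).astype(int))] for q in (58,64,70,76,82,88,92,94,96,98)]
    print(b,np.round(v).astype(int))
for b in range(-106,-90,2):
    v=[g[tuple(np.round(h.w2px(n,[h.C[0]+q*np.cos(np.radians(b)),h.C[1]+q*np.sin(np.radians(b)),46.])[::-1]).astype(int))] for q in (76,82,88,92)]
    print(b,np.round(v).astype(int))
E
```

```text
Traceback (most recent call last):
  File "h.py", line 16, in track
    uv=np.array([[w2px(n,[C[0]+q*np.cos(b),C[1]+q*np.sin(b),46.]) for q in r] for b in np.radians(a)]).astype(np.float32)
                  ~~~~^^^^^^^^^^^^^^^^^^^^^^^^^^^^^^^^^^^^^^^^^^^
  File "h.py", line 8, in w2px
    p=arm.camera_params(n);q=np.linalg.inv(p["cam_to_world"])@np.r_[P,1]
ValueError: time passes only in moves, steps and waits
```

servo_tool(
  moves=[
    [-0.2,0,2.9,0,0,0,255],
    [-0.1,0,2.9,0,0,0,255],
    [0,0,0,0,0,0,255],
    [0,0,0,0,0,0,255],
  ],
)

```text
clock: 3.75
position: [479.9, -238.5, 63.9]
orientation: [-180.0, -0.0, 90.0]
contact_force: [0.1, 0.1, 0.6]
gripper_width: 0.0
finger_force: 0.0
```

```bash
python3 - <<'E'
s=open("h.py").read()
s=s.replace("import numpy as np\n","import numpy as np\nfrom functools import lru_cache\n@lru_cache\ndef par(n): return arm.camera_params(n)\n",1).replace("p=arm.camera_params(n)","p=par(n)")
open("h.py","w").write(s)
E
python3 - <<'E'
import h,numpy as np
print(h.track())
img=h.arm.read_camera("side");g=img.mean(2);n="side"
f=lambda b,R:[int(g[tuple(np.round(h.w2px(n,[h.C[0]+q*np.cos(np.radians(b)),h.C[1]+q*np.sin(np.radians(b)),46.])[::-1]).astype(int))]) for q in R]
for b in range(-180,180,20): print(b,f(b,(56,64,70,76,82,88,92,94,96,98)))
for b in range(-108,-88,2): print(b,f(b,(76,82,88,92)))
print(h.arm.state()["position"],h.arm.state()["contact_force"])
E
```

```text
(3.8, np.float64(-126.0), np.float64(28.5))
-180 [212, 210, 208, 209, 210, 210, 212, 187, 141, 141]
-160 [209, 208, 208, 208, 209, 208, 209, 179, 202, 202]
-140 [208, 208, 207, 207, 208, 208, 204, 191, 191, 191]
-120 [207, 40, 96, 40, 57, 205, 204, 205, 201, 201]
-100 [112, 100, 87, 42, 76, 69, 119, 74, 74, 38]
-80 [86, 84, 157, 174, 174, 206, 196, 196, 191, 191]
-60 [193, 205, 204, 205, 204, 205, 197, 197, 193, 193]
-40 [190, 207, 206, 205, 204, 205, 196, 196, 196, 197]
-20 [92, 208, 206, 204, 204, 203, 202, 205, 205, 205]
0 [198, 204, 204, 203, 204, 204, 205, 205, 205, 207]
20 [202, 203, 204, 205, 204, 203, 204, 202, 203, 205]
40 [205, 204, 204, 205, 204, 204, 203, 202, 206, 205]
60 [206, 204, 204, 205, 204, 206, 207, 195, 154, 175]
80 [207, 204, 205, 205, 204, 204, 209, 203, 162, 116]
100 [208, 206, 206, 207, 205, 208, 208, 207, 185, 113]
120 [211, 207, 208, 207, 206, 209, 209, 214, 140, 140]
140 [210, 207, 207, 209, 208, 209, 212, 211, 211, 129]
160 [210, 207, 210, 207, 209, 209, 213, 212, 142, 120]
-108 [62, 98, 43, 20]
-106 [42, 90, 78, 22]
-104 [59, 90, 94, 48]
-102 [89, 44, 94, 98]
-100 [42, 76, 69, 119]
-98 [57, 83, 55, 86]
-96 [143, 83, 86, 103]
-94 [214, 71, 66, 108]
-92 [210, 160, 96, 75]
-90 [209, 212, 192, 128]
[ 481.15122542 -239.15602263   65.31809133] [ 0.1631536  -0.60985281  0.85119645]
```

servo_tool(
  moves=[
    [0,0.2,0,0,0,0,255],
    [0,0.35,0,0,0,0,255],
    [0,0.45,0,0,0,0,255],
    [0,0.5,0,0,0,0,255],
    [0,0.5,0,0,0,0,255],
    [0,0.5,0,0,0,0,255],
    [0,0.5,0,0,0,0,255],
    [0,0.5,0,0,0,0,255],
    [0,0.5,0,0,0,0,255],
    [0,0.5,0,0,0,0,255],
    [0,0,0,0,0,0,255],
    [0,-0.3,-2,0,0,0,255],
    [0,0,-2,0,0,0,255],
  ],
)

```text
clock: 4.93
position: [520.3, -237.9, 102.6]
orientation: [-179.8, -0.1, 90.0]
contact_force: [0.6, -0.5, 0.1]
gripper_width: -0.2
finger_force: 0.0
```

```bash
python3 - <<'E'
import h
for i in range(2): print(h.track())
print(h.arm.state()["position"])
import cv2; s=h.arm.read_camera("side"); cv2.imwrite("pics/e.png",cv2.resize(s[140:270,290:470],(720,520)))
E
```

```text
(4.9833, None, 0)
(5.0333, np.float64(-29.0), np.float64(26.5))
[ 523.41187172 -239.59727911  105.78235267]
```

View pics/e.png

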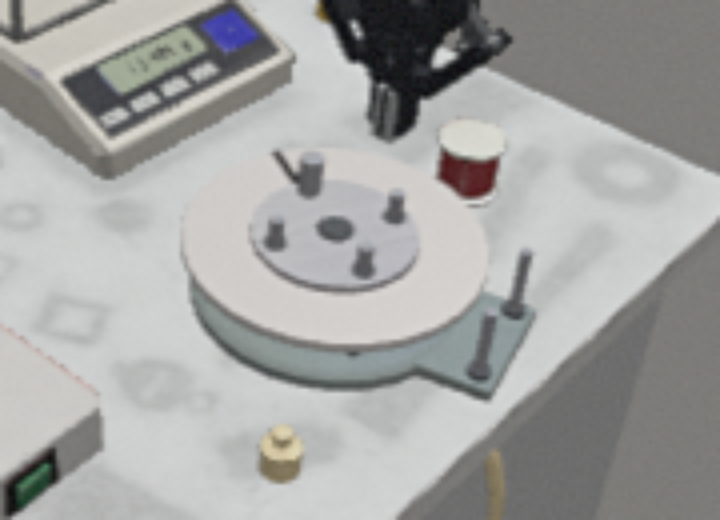

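The wheel is turning with the line at about -28° (crop (288,165)) and the finger is clear above it. Now to hover beside the band.

servo_tool(
  moves=[
    [-3.3,1.6,0,0,0,0,255],
    [0,0,1.5,0,0,0,255],
    [0,0,1.5,0,0,0,255],
    [0,0,1.2,0,0,0,255],
    [0,0,0,0,0,0,255],
    [0,0,0,0,0,0,255],
  ],
)

```text
clock: 5.58
position: [537.0, -270.6, 60.1]
orientation: [-179.9, -0.1, 90.0]
contact_force: [0.3, -0.8, 0.6]
gripper_width: 0.0
finger_force: 0.0
```

```bash
cat > w.py <<'E'
import h,numpy as np
T=[];A=[]
for i in range(5):
    t,a,c=h.track();print(round(t,3),a,c)
    if a is not None: T.append(t-.05);A.append(a)
A=np.unwrap(A,period=360);w=np.polyfit(T,A,1)[0];g=(h.GATE-A[-1])%360
print("w",np.radians(w),"to gate",g,h.arm.state()["position"],h.arm.state()["contact_force"])
open("log","a").write("".join(f"{x} {y}\n" for x,y in zip(T,A)))
E
python3 w.py
```

```text
5.633 22.257105943152453 88.5
5.683 26.621409921671017 88.5
5.733 30.808132147395156 90.5
5.783 35.13776137761377 92.5
5.833 39.16646115906289 93.0
w 1.4777724379540942 to gate 154.23353884093711 [ 538.43436856 -271.48313358   62.07726032] [-0.05496957  0.08106335 -0.54208003]
```

servo_tool(
  moves=[
    [0,0,0.3,0,0,0,255],
    [0,0,0.3,0,0,0,255],
    [0,0,0,0,0,0,255],
    [0,0,0,0,0,0,255],
    [0,0,0,0,0,0,255],
    [0,0,0,0,0,0,255],
    [0,0,0,0,0,0,255],
    [0,0,0,0,0,0,255],
    [0,0,0,0,0,0,255],
    [0,0,0,0,0,0,255],
    [0,0,0,0,0,0,255],
    [0,0,0,0,0,0,255],
    [0,0,0,0,0,0,255],
    [0,0,0,0,0,0,255],
  ],
)

```text
clock: 7.0
position: [537.9, -271.4, 55.3]
orientation: [-180.0, -0.0, 90.0]
contact_force: [0.2, -0.1, -0.3]
gripper_width: -0.1
finger_force: 0.0
```

```bash
python3 w.py
```

```text
7.05 132.39971346704874 102.5
7.1 135.9132290184922 110.5
7.15 139.36893203883494 102.5
7.2 142.95125348189413 111.0
7.25 146.33474576271186 105.5
w 1.2185221791688186 to gate 47.06525423728817 [ 537.91493655 -271.37494876   55.28833452] [-0.31374544 -0.61498406  0.03632875]
```

servo_tool(
  moves=[
    [0,0,0,0,0,0,255],
    [0,0,0,0,0,0,255],
    [0,0,0,0,0,0,255],
    [0,0,0,0,0,0,255],
    [0,0,0,0,0,0,255],
    [0,0,1.3,0,0,0,255],
    [0,0,0,0,0,0,255],
    [0,0,0,0,0,0,255],
    [0,0,0,0,0,0,255],
  ],
)

```text
clock: 8.0
position: [537.6, -271.1, 42.0]
orientation: [-180.0, -0.0, 90.0]
contact_force: [0.5, 1.1, 2.3]
gripper_width: -0.1
finger_force: 0.9
```

```bash
python3 w.py; python3 - <<'E'
import h,cv2
s=h.arm.read_camera("side"); cv2.imwrite("pics/f.png",cv2.resize(s[140:270,290:470],(720,520)))
E
```

```text
8.05 -179.05172413793105 108.0
8.1 -178.71016393442622 98.25
8.15 -178.5379113018598 92.0
8.2 -178.52220630372491 91.25
8.25 -178.5243553008596 92.5
w 0.043378249337213626 to gate 11.924355300859617 [ 537.90276856 -271.08977511   42.39547289] [-0.6509604   1.60731362  1.37602551]
```

View pics/f.png

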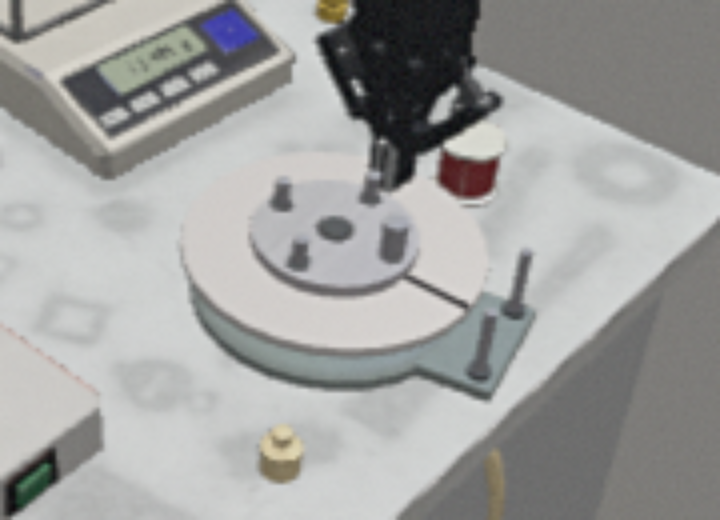

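The picture shows the line stopped inside the gate. The mark's end is at crop (467,306) and the post tops are at (525,252) and (489,315). I'll check the margin with the side camera on its own.

```bash
python3 - <<'E'
import h,numpy as np
f=lambda u,v,z:h.px2w("side",(u/4+290-.4,v/4+140-.4),z)[:2]
p1,p2=f(525,251,60),f(489,315,60)
for z in(46,42):
  m=f(467,306,z);g=(p1+p2)/2
  for c in (h.C,):
    x=(g-c)/np.linalg.norm(g-c);n=np.array([-x[1],x[0]])
    print(p1,p2,np.hypot(*(p1-p2)),np.hypot(*(g-c)),m,np.hypot(*(m-c)),"sideways",(m-c)@n)
  q=(p1-p2)/np.linalg.norm(p1-p2);print("along post line",(m-g)@q)
for z in (46,42): print(h.track())
print(h.arm.state()["contact_force"],h.arm.state()["finger_force"])
E
```

```text
[ 428.08167055 -255.08985204] [ 411.41214126 -192.58232067] 64.69207590712425 110.25108713469716 [ 432.09748203 -204.43468456] 95.48362255885522 sideways -16.347657052688987
along post line -15.563814064222333
[ 428.08167055 -255.08985204] [ 411.41214126 -192.58232067] 64.69207590712425 110.25108713469716 [ 434.21161119 -208.51668913] 93.63221021885724 sideways -11.910656606015404
along post line -11.074893861501648
(8.35, np.float64(-178.52805755395684), np.float64(92.0))
(8.4, np.float64(-178.53824362606233), np.float64(93.0))
[-0.11022824  1.4484698   1.4442283 ] 0.8184740971773863
```

Both estimates put the mark 12 to 20 mm off the gate's middle line, inside the 26 mm limit. The wheel is at rest with about 1.4 N on the band, so I'm handing in.

```bash
python3 -c "
from plant import arm
print(arm.hand_in())"
```

```text
the job is handed in; nothing more can be done
None
```

I handed the job in with the turntable stopped, the black line about 12–20 mm off the gate's middle line (limit 26 mm) and the fingertip holding the band at about 1.4 N; it had run free for about 3 s at over 1 rad/s, nothing round about was touched as far as I saw, and the hand-in gave no verdict.

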